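Make up two patients' medicine trays

ROBOT

A 6-joint arm with a two-finger parallel gripper is mounted at the origin on the work surface. World frame = base frame: x ahead of the robot, y to its left, z up, the work surface at z = 0. Lengths are in m, angles in rad, forces in N, time in s.
With the tool pointing down it reaches from about 0.35 to 0.95 m from the base axis. Payload 17.4 kg.
Tool frame: the origin (TCP) lies on the centre line of the jaws, within the pads' length; the fingertips stand 25 mm ahead of it and the grasp point (between the pads) lies 6 mm ahead of it; z points along the fingers, y is the line along which they close (so a half turn about z gives the same grasp; the last joint's range is limited). The gripper opens to 93 mm and grips with 3 to 60 N. Pads are 15 mm wide; open, the fingers measure 128 mm over their backs; the gripper's body (75 mm by 188 mm) begins 65 mm behind the grasp point.
Start: joints at [-1.192, 0.116, 1.442, -0, 1.584, -0.038], TCP at [0.273, -0.617, 0.244] pointing down, gripper open.
Joint ranges: [-2.83, 2.83], [-0.83, 2.19], [0.07, 2.5], [-1.14, 4.28], [0.01, 3], [-2.97, 2.97]. Speed limits (rad/s): [1.89, 1.89, 2.22, 3.14, 3.14, 3.14].

INTERFACE

Orientations are given as a unit quaternion [x, y, z, w].
In Python, from bench import env gives the robot as it stands.
- The arm moves only by the tool step_arm, never from a script. Its arguments are lists of equal length, an entry for each row: "linear": the shift along the tool's x, y, z in cm, a list of three; "delta_rot": the turn, a rotation vector about the tool's x, y, z in rad, a list of three; "gripper": the gripper command: -1 is fully open, 1 is shut, values between are in proportion. In form: {"linear": [[x, y, z], ...], "delta_rot": [[ax, ay, az], ...], "gripper": [gripper, ...]}. A call has 1 to 8 rows; each row shifts and turns the commanded pose from where the row before left it, along the tool's axes as they then stand; what a row does not reach is not made up. A row lasts 1/8 s, in which the tool goes at most 62.5 mm and 10.7 degrees, less where a joint would pass 70% of its speed; a pose out of reach is approached as far as the arm can. A call is refused whole if a number of a shift passes 6.25 or a number of a turn 0.188, either way. A call with a gripper value outside its range is refused whole. The fingers move at their own pace and stop on an object; "newtons" is the grip in N (left out, the last holds). Time passes only in rows, so rows that do not move let the fingers close. It gives the time, the measured TCP pose, the force, the opening and the grip force at its end, in the units of the state.
- env.observe(): the state, without advancing time (a new reading comes with each control period).
- env.capture(name): name is "scene" or "top" or "wrist"; returns a dict with "color" (480x640x3 uint8, red, green, blue), "mtx" (3x3 intrinsics, pixels), "T" (4x4, takes a point from camera to world coordinates). Camera axes: x right, y down, z forward; pixel columns grow to the right and rows downward; lengths in m; the calibration is good to about 2 mm. A picture is of the moment at which its call begins. There is no depth.
- env.finish_job(): hands the job in; it is judged then, once.
The state is a dict: "time_s": time; "qpos": joint angles; "qd": joint speeds; "joint_efforts": joint torques, N m; "eef_pos": TCP position; "tcp_rot": TCP orientation; "wrist_force": force on the tool from outside, world axes, zero at the start; "moment": the same for the moment, N m; "opening": finger opening in m; "gripper_force": force on a finger pad.
Only numpy, scipy, OpenCV 4.12 (cv2) and the standard library are available. Lean on these libraries where they do the work, as an engineer would, in place of code of your own. Each camera call takes 0.05 s, during which the arm holds its last target. There are 200 camera calls.

TASK

Make up the two open medicine trays, one patient at a time. First finish the tray with the spring clip: press the vial down into the clip until it clicks fully home, and stand the dropper bottle in that tray's open compartment; only then make up the other open tray, with the ointment jar standing in its larger compartment and the carton standing in its smaller one. Set things down upright and gently without dropping them, leave the tape roll and the stack of cups where they are, and let go of everything.

Things in the scene. Friction and masses are not known exactly. Their poses are not given: they have to be found in the camera images.
- vial_mid (a point): Loose amber vial with a metal cap, upright, 84 mm tall: body 26 mm diameter up to 60 mm above its underside, then a shoulder, cap 20 mm diameter from 67 mm up. A groove 2.5 mm deep runs round it 11 mm above the underside; the foot is bevelled to 20 mm diameter. This point: on its axis, half-way up, 42 mm above its underside. About 60 g.
- dropper_mid (a point): Loose white dropper bottle with a narrow pointed nozzle cap, standing upright. 88 mm tall; body 38 mm diameter up to 54 mm above its underside, cap 28 mm at its foot narrowing to a 6 mm nozzle. This point is on its axis, half-way up, 44 mm above its underside. About 50 g.
- jar_mid (a point): Loose squat white ointment jar with a flat screw lid, standing upright. 50 mm diameter (lid 51 mm), 64 mm tall. This point is on its axis, half-way up, 32 mm above its underside. About 120 g.
- carton_mid (a point): Loose small medicine carton standing on end: 55 mm along its x, 28 mm along its y, 76 mm tall. This point is its centre, 38 mm above its underside. About 50 g.
- clip_tray: Fixed low open tray with the spring clip: 90 mm (x) by 150 mm (y), floor 3 mm thick, walls 3 mm thick, 10 mm high overall. A partition as high as the walls crosses it at y = +1.5 mm. Open compartment on the -y side: 84 x 72 mm inside, centre at y = -36 mm; the clip fills the +y side. Origin: centre of its underside, on the table; z up.
- clip: Fixed spring clip, 44 x 60 mm, at x 0, y +38 mm of the clip tray, turned with it. Round pocket 33 mm wide, mouth flared to 45 mm, two sprung steel balls on its y sides. The vial goes in foot first from straight above; the balls yield at about 5 N (up to 8 N off centre), then click into its groove. Origin: centre of its underside, 3 mm above the table, z up; pocket floor 3 mm, rim 23 mm, seated vial's mid point 45 mm above it.
- plain_tray: Fixed low open tray without a clip, otherwise as the clip tray; partition at y = +11.5 mm. Larger compartment on the -y side: 84 x 82 mm inside, centre y = -31 mm; smaller one on the +y side: 84 (x) x 59 mm (y), centre y = +42.5 mm. Origin: centre of its underside, on the table; z up. (A third tray, lidded, 24 mm high, stands beside these two and is no part of the job.)
- tape_mid (a point): Loose roll of tape lying flat, to be left alone: 64 mm diameter, 40 mm hole, 24 mm high. This point is its centre, 12 mm above the table. 50 g.
- cups_mid (a point): Loose stack of two white dosing cups, to be left alone: 46 mm diameter at the rims, 60 mm tall. This point is on its axis, half-way up, 30 mm above the table. 60 g.
Not all that is in view belongs to the job. What is shaped like the part that bears dropper_mid but blue, pink or red is not meant.

How it is judged:
On the way, in this order (a step that is already met when the one before it is completed fails the run):
1. The clip tray is made up and released: vial clicked home, dropper bottle in the open compartment; the plain tray still empty (horizontal distance between vial_mid and clip below 0.005 m and z of vial_mid in the frame of clip below 0.0475 m and angle between each of vial_mid, dropper_mid's own z axis and vertical below 0.1 rad and linear speed of each of vial, dropper below 0.02 m/s and contact force between each of vial, dropper and the fingers below 0.05 N and x of dropper_mid in the frame of clip_tray between -0.026 and 0.026 m and y of dropper_mid in the frame of clip_tray between -0.056 and -0.016 m and z of dropper_mid in the frame of clip_tray between 0.043 and 0.051 m and horizontal distance between each of jar_mid, carton_mid and plain_tray above 0.1 m), for 0.2 s.
2. The plain tray is made up and released: jar in the larger compartment, carton in the smaller one (x of jar_mid in the frame of plain_tray between -0.02 and 0.02 m and y of jar_mid in the frame of plain_tray between -0.05 and -0.012 m and z of jar_mid in the frame of plain_tray between 0.031 and 0.039 m and angle between each of jar_mid, carton_mid's own z axis and vertical below 0.1 rad and linear speed of each of jar, carton below 0.02 m/s and contact force between each of jar, carton and the fingers below 0.05 N and x of carton_mid in the frame of plain_tray between -0.031 and 0.031 m and y of carton_mid in the frame of plain_tray between 0.0245 and 0.0605 m and z of carton_mid in the frame of plain_tray between 0.037 and 0.045 m), for 0.2 s.
At the end, for the whole second after the job is handed in: Vial in the clip within 5 mm of its axis and 2.5 mm of fully down; dropper bottle, jar and carton each standing on the floor of its own compartment (height within 4 mm); all upright within 0.1 rad, released and at rest (below 20 mm/s) (all of step 2 and horizontal distance between vial_mid and clip below 0.005 m and z of vial_mid in the frame of clip below 0.0475 m and angle between each of vial_mid, dropper_mid's own z axis and vertical below 0.1 rad and linear speed of each of vial, dropper below 0.02 m/s and contact force between each of vial, dropper and the fingers below 0.05 N and x of dropper_mid in the frame of clip_tray between -0.026 and 0.026 m and y of dropper_mid in the frame of clip_tray between -0.056 and -0.016 m and z of dropper_mid in the frame of clip_tray between 0.043 and 0.051 m); the robot touches nothing.
It fails at once if The tape roll is moved by more than 30 mm (distance of tape_mid from where it was at the start of the episode above 0.03 m).
It fails at once if The stack of cups is moved by more than 30 mm (distance of cups_mid from where it was at the start of the episode above 0.03 m).
It fails at once if One of the things is dropped (falls freely faster than 0.8 m/s, some 35 mm) ((linear speed of vial above 0.8 m/s and contact force between vial and the fingers below 0.05 N) or (linear speed of dropper above 0.8 m/s and contact force between dropper and the fingers below 0.05 N) or (linear speed of jar above 0.8 m/s and contact force between jar and the fingers below 0.05 N) or (linear speed of carton above 0.8 m/s and contact force between carton and the fingers below 0.05 N)).
It also fails if it takes over 106 s, if anything falls off the work surface, if the arm or the gripper's body presses on something with over 40 N, if the wrist force passes 120 N, or if a joint passes its speed limit or range.

## Working session

There is one attempt and no reset: what is moved stays moved. The work goes in short steps, Python scripts to look and compute and a tool call to move; the robot and the scene stay as the last step left them, time stands still between calls to the robot, and variables do not carry over. Pictures are saved under pics/ and viewed, at most 14 in all, crops included, and the job is handed in when it is done.

Besides the shell and the picture viewer there is one more tool, called after ">>>" as name(argument=value, ...), one argument or row to a line, values as JSON. step_arm: Moves the arm, as the interface text tells. Its arguments: {"type":"object","properties":{"linear":{"type":"array","items":{"type":"array","items":{"type":"number"}}},"delta_rot":{"type":"array","items":{"type":"array","items":{"type":"number"}}},"gripper":{"type":"array","items":{"type":"number"}},"newtons":{"type":"number"}},"required":["linear","delta_rot","gripper"]}

```bash
ls; mkdir -p pics; python3 - <<'E'
from bench import env
import cv2, numpy as np
s=env.observe(); print(s)
for n in ("scene","top"):
    c=env.capture(n); cv2.imwrite(f"pics/{n}0.png",c["color"][:,:,::-1]); np.savez(f"{n}0.npz",**c); print(n,c["mtx"].tolist(),c["T"].round(4).tolist())
E
```

```text
pics
{'time_s': 0.0, 'qpos': array([-1.19180389e+00,  1.16495797e-01,  1.44229808e+00,  6.26079724e-06,
        1.58400278e+00, -3.78161296e-02]), 'qd': array([ 1.15953487e-03, -3.74120119e-04, -2.61904120e-05,  4.04195263e-04,
       -3.01225834e-04, -3.32951401e-04]), 'joint_efforts': array([-2.62457077e-03, -7.21265030e+01, -6.22605014e+01,  7.79064023e-02,
        2.37447477e-02, -4.97574410e-05]), 'eef_pos': array([ 0.27318395, -0.61704327,  0.24287818]), 'tcp_rot': array([ 9.78362127e-01,  2.06898977e-01, -9.91114527e-05, -5.93790195e-04]), 'wrist_force': array([0.46584897, 0.11585864, 0.53469483]), 'moment': array([ 0.03705582,  0.02147076, -0.03441751]), 'gripper_force': 0.0, 'opening': 0.09314873891722669}
scene [[601.6681449270287, 0.0, 321.836181296515], [0.0, 601.6681449270287, 237.5037226401624], [0.0, 0.0, 1.0]] [[0.6498, 0.496, -0.5759, 1.1825], [0.7601, -0.4262, 0.4905, -0.5056], [-0.0022, -0.7565, -0.654, 0.7691], [0.0, 0.0, 0.0, 1.0]]
top [[510.76435875999533, 0.0, 317.74509941461315], [0.0, 510.76435875999533, 234.8324486143377], [0.0, 0.0, 1.0]] [[0.0111, -0.997, 0.0768, 0.5129], [-0.9996, -0.0132, -0.0262, 0.0167], [0.0272, -0.0765, -0.9967, 1.1426], [0.0, 0.0, 0.0, 1.0]]
```

View pics/top0.png

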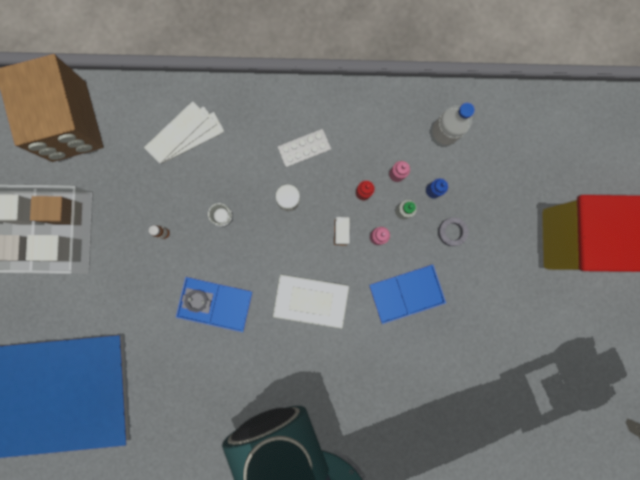

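View pics/scene0.png

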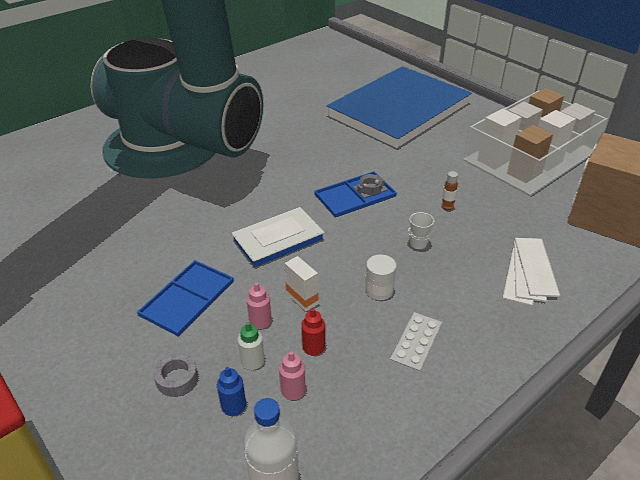

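The candidates shaped like the dropper, in top-view pixels, are pink (380,235), pink (400,170), red (366,190), blue (437,188) and white with a green cap (407,208). Only (407,208) has a white body, so it fits. I'll confirm it in an enlarged crop.

```bash
python3 - <<'E'
import cv2, numpy as np
t=cv2.imread("pics/top0.png"); s=cv2.imread("pics/scene0.png")
a=cv2.resize(t[155:255,335:475],(798,570),interpolation=cv2.INTER_CUBIC)
cv2.imwrite("pics/crop_top.png",a)
b=cv2.resize(t[170:340,140:460],(800,425),interpolation=cv2.INTER_CUBIC)
cv2.imwrite("pics/crop_top2.png",b)
E
```

```text
(no output)
```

View pics/crop_top.png

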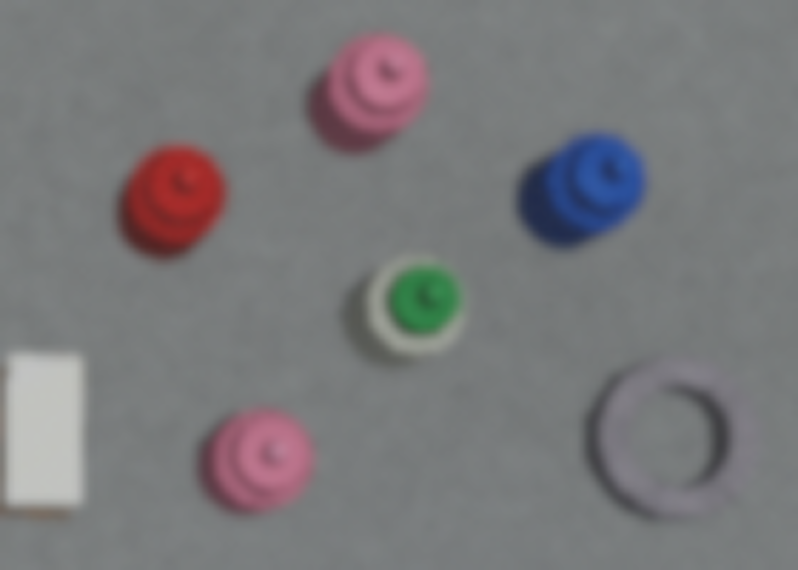

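View pics/crop_top2.png

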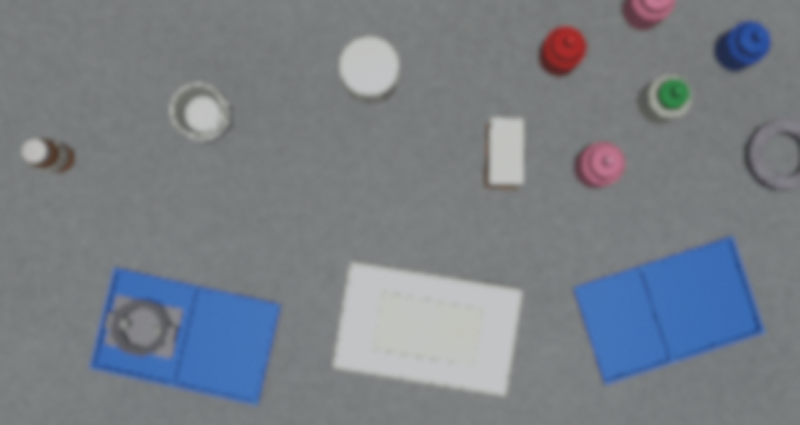

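The crop confirms a white body with a green cap at about (407,208); the other four are fully coloured. Next I'll measure everything.

```bash
cat > h.py <<'E'
import cv2, numpy as np
def load(n): return dict(np.load(n+"0.npz"))
def ray(c,uv,z):
    d=c["T"][:3,:3]@np.linalg.inv(c["mtx"])@np.array([uv[0],uv[1],1.]); o=c["T"][:3,3]
    return o+d*(z-o[2])/d[2]
def proj(c,p):
    q=c["mtx"]@(c["T"][:3,:3].T@(np.asarray(p)-c["T"][:3,3])); return q[:2]/q[2]
def blobs(mask,amin=20):
    cs,_=cv2.findContours(mask.astype(np.uint8),cv2.RETR_EXTERNAL,cv2.CHAIN_APPROX_NONE)
    return [k for k in cs if cv2.contourArea(k)>amin]
def plane(c,k,z): return np.array([ray(c,p[0],z)[:2] for p in k])
def rect(P):
    (cx,cy),wh,a=cv2.minAreaRect((P*1000).astype(np.float32)); return np.round([cx,cy,*wh,a],1)
E
python3 - <<'E'
from h import *
c=load("top"); hsv=cv2.cvtColor(c["color"],cv2.COLOR_RGB2HSV).astype(int); H,S,V=hsv[...,0],hsv[...,1],hsv[...,2]
roi=np.zeros(H.shape,bool); roi[160:340,140:480]=1
def show(nm,m,zs):
    for k in blobs(m&roi):
        for z in zs:
            P=plane(c,k,z); (x,y),r=cv2.minEnclosingCircle((P*1000).astype(np.float32))
            M=cv2.moments(k); g=(M["m10"]/M["m00"],M["m01"]/M["m00"]); w=ray(c,g,z)*1000
            print(nm,"z",z,"px",np.round(g,1),"A",cv2.contourArea(k),"cen",w[:2].round(1),"rect",rect(P))
show("blue",(H>100)&(H<125)&(S>140)&(V>90),[.01])
show("white",(S<35)&(V>165),[.064,.076,.084])
show("green",(H>45)&(H<80)&(S>100),[.06,.054])
print(hsv[208,400:416].tolist())
E
```

```text
blue z 0.01 px [220.4 305.4] A 1851.5 cen [442.4 198.4] rect [445.3 212.5 146.6  86.4  78. ]
blue z 0.01 px [407.1 293.6] A 2479.0 cen [ 472.2 -212.7] rect [ 472.4 -212.8   86.3  146.4   18.6]
blue z 0.01 px [438.4 187. ] A 189.0 cen [ 712.1 -284.2] rect [ 712.  -284.4   33.4   37.4   45.2]
white z 0.064 px [310.6 301.1] A 2857.5 cen [456.5   1.7] rect [456.7   1.6 146.3  88.9  81.3]
white z 0.076 px [310.6 301.1] A 2857.5 cen [457.1   1.9] rect [457.3   1.7 144.7  87.9  81.3]
white z 0.084 px [310.6 301.1] A 2857.5 cen [457.5   2. ] rect [457.7   1.9 143.6  87.2  81.3]
white z 0.064 px [153.1 229.7] A 42.5 cen [602.2 334.6] rect [602.2 334.3  15.   16.2  46.7]
white z 0.076 px [153.1 229.7] A 42.5 cen [601.2 331. ] rect [601.2 330.8  14.8  16.   46.7]
white z 0.084 px [153.1 229.7] A 42.5 cen [600.5 328.7] rect [600.5 328.4  14.7  15.9  46.7]
white z 0.064 px [342.  229.9] A 289.0 cen [607.3 -63.2] rect [ 6.081e+02 -6.310e+01  5.330e+01  2.560e+01  4.000e-01]
white z 0.076 px [342.  229.9] A 289.0 cen [606.2 -62.3] rect [ 6.07e+02 -6.22e+01  5.28e+01  2.53e+01  4.00e-01]
white z 0.0
[... 701 characters left out ...]
] A 46.0 cen [751.9  49.9] rect [750.5  45.1  10.8  38.5   1. ]
white z 0.076 px [289.8 161.8] A 46.0 cen [749.2  49.6] rect [747.9  44.8  10.7  38.1   1. ]
white z 0.084 px [289.8 161.8] A 46.0 cen [747.4  49.3] rect [746.1  44.6  10.6  37.8   1. ]
green z 0.06 px [409.  207.2] A 79.5 cen [ 658.4 -207. ] rect [ 658.8 -207.    21.6   21.7   89.9]
green z 0.054 px [409.  207.2] A 79.5 cen [ 659.2 -208.2] rect [ 659.7 -208.3   21.7   21.8   89.9]
[[41, 14, 145], [45, 17, 149], [53, 24, 128], [63, 67, 106], [67, 136, 114], [68, 155, 125], [69, 156, 129], [69, 157, 125], [68, 151, 113], [68, 148, 102], [68, 147, 104], [69, 153, 112], [69, 155, 122], [68, 153, 127], [68, 125, 131], [66, 79, 136]]
```

```bash
cat >> h.py <<'E'
def plan(tgt,yaw_deg,s,ahead=.006):
    """tool-frame shift (cm) after turning by rz, to bring grasp point to tgt; tool taken as vertical"""
    from scipy.spatial.transform import Rotation as R
    M=R.from_quat(s["tcp_rot"]).as_matrix(); y0=np.degrees(np.arctan2(M[1,0],M[0,0]))
    d=(yaw_deg-y0+90)%180-90
    a=np.radians(y0+d); X=np.array([np.cos(a),np.sin(a),0]);Y=np.array([np.sin(a),-np.cos(a),0])
    v=np.array(tgt)-(s["eef_pos"]+ahead*np.array([0,0,-1]))
    print("yaw now %.2f rz %.3f | shift cm x %.2f y %.2f z %.2f | tilt z %s"%(y0,-np.radians(d),100*v@X,100*v@Y,-100*v[2],M[:,2].round(4)))
E
python3 - <<'E'
from h import *
from bench import env
c=load("scene"); t=load("top"); hsv=cv2.cvtColor(c["color"],cv2.COLOR_RGB2HSV).astype(int); H,S,V=hsv[...,0],hsv[...,1],hsv[...,2]
roi=np.zeros(H.shape,bool); roi[165:420,120:480]=1
def show(nm,m,zs):
    for k in blobs(m&roi,30):
        M=cv2.moments(k); g=(M["m10"]/M["m00"],M["m01"]/M["m00"])
        print(nm,"px",np.round(g,1),cv2.boundingRect(k),*[(z,rect(plane(c,k,z))) for z in zs])
show("blue",(H>100)&(H<125)&(S>140)&(V>70),[.01])
show("brown",(H<15)&(S>120)&(V<150),[])
show("green",(H>45)&(H<80)&(S>100),[])
show("white",(S<35)&(V>150),[])
for n,p in dict(vialmid=(.6005,.3285,.042),vialtop=(.6005,.3285,.084),vialbot=(.6005,.3285,0),jarmid=(.6782,.0545,.032),jarbot=(.6782,.0545,0),cartop=(.607,-.0622,.076),drop54=(*ray(t,(408,208.5),.054)[:2],.054),dropmid=(*ray(t,(408,208.5),.054)[:2],.027),clip=(.4532,.2497,.026)).items(): print(n,np.round(p,4),proj(c,p).round(1),proj(t,p).round(1))
s=env.observe()
plan((.6005,.3285,.20),78,s)
E
python3 - <<'E'
import cv2
s=cv2.imread("pics/scene0.png")
a=cv2.resize(s[160:320,300:480],(675,600),interpolation=cv2.INTER_CUBIC); cv2.imwrite("pics/cs1.png",a)
E
```

```text
blue px [266.6 409.5] (254, 398, 26, 22) (0.01, array([ 750.2, -243.7,   37. ,   35.1,   49.4]))
blue px [231.  392.1] (217, 367, 29, 49) (0.01, array([ 689.8, -266. ,   38.1,   87.6,   61.8]))
blue px [185.2 297.2] (137, 260, 97, 76) (0.01, array([ 477.5, -214.2,   96.2,  154.9,   18.6]))
blue px [283.3 250.8] (234, 235, 89, 32) (0.01, array([489.2, -22.8, 169.1,  78.6,  53.5]))
blue px [348.3 196.9] (315, 171, 81, 46) (0.01, array([450.3, 210.8, 155.5, 100.1,  78.2]))
brown px [313.3 342.4] (302, 326, 23, 30)
brown px [313.8 324. ] (303, 318, 21, 11)
brown px [301.9 297.1] (286, 283, 32, 25)
brown px [447.4 204.7] (442, 199, 13, 11)
brown px [450.4 186.5] (445, 181, 12, 10)
green px [248.9 332.8] (241, 322, 17, 21)
white px [249.6 342.4] (237, 332, 25, 16)
white px [415.9 340.5] (390, 312, 52, 58)
white px [300.8 267.8] (285, 256, 33, 25)
white px [381.  264.2] (366, 254, 31, 21)
white px [421.5 219.3] (409, 212, 26, 16)
white px [276.7 233.1] (232, 207, 93, 54)
white px [452.6 173.5] (448, 171, 10, 6)
vialmid [0.6005 0.3285 0.042 ] [448.8 191.1] [159.  231.5]
vialtop [0.6005 0.3285 0.084 ] [451.7 174. ] [153.2 229.8]
vialbot [0.6005 0.3285 0.    ] [446.  207.4] [164.3 233. ]
jarmid [0.6782 0.0545 0.032 ] [379.1 277. ] [287.6 198.2]
jarbot [0.6782 0.0545 0.    ] [378.  289.8] [288.  200.3]
cartop [ 0.607  -0.0622  0.076 ] [300.5 267.4] [342.  229.5]
drop54 [ 0.6564 -0.2061  0.054 ] [247.9 337.4] [408.  208.5]
dropmid [ 0.6564 -0.2061  0.027 ] [249.4 348.6] [405.5 210.1]
clip [0.4532 0.2497 0.026 ] [369.8 180.2] [195.5 300.6]
yaw now 23.88 rz -0.945 | shift cm x 99.30 y 12.35 z 3.70 | tilt z [-4.e-04  9.e-04 -1.e+00]
```

View pics/cs1.png

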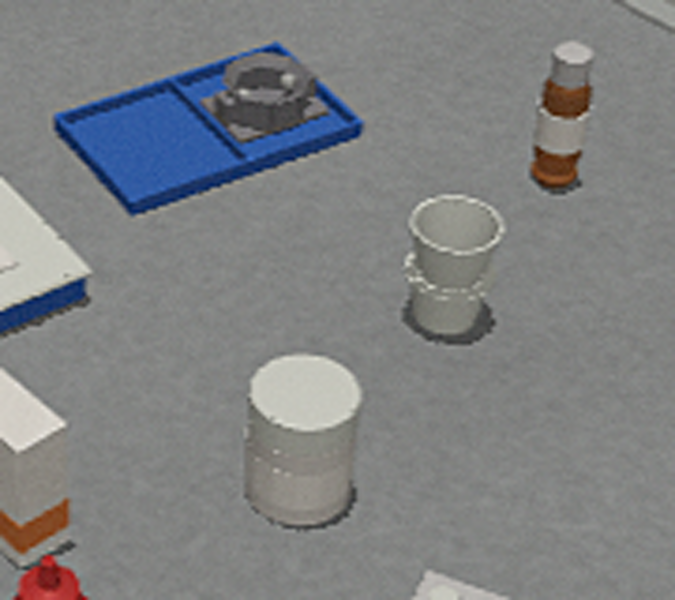

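Predictions from the top view match the scene view to within about 1 px, or 2 px at the clip. The crop shows the clip ring near scene (372,182) and the vial upright. I'll move to the vial.

>>> step_arm(
  linear=[
    [0, 0, 0],
    [0, 0, 0],
    [0, 0, 0],
    [0, 0, 0],
    [0, 0, 0],
    [6.1, 0.76, 0],
    [6.1, 0.76, 0],
    [6.1, 0.76, 0],
  ],
  delta_rot=[
    [0, 0, -0.188],
    [0, 0, -0.188],
    [0, 0, -0.188],
    [0, 0, -0.188],
    [0, 0, -0.188],
    [0, 0, -0.005],
    [0, 0, 0],
    [0, 0, 0],
  ],
  gripper=[-1, -1, -1, -1, -1, -1, -1, -1],
  newtons=30,
)

```text
time_s: 1.1
eef_pos: [0.3344, -0.4414, 0.2432]
tcp_rot: [0.778, 0.628, 0.0, -0.0]
wrist_force: [1.0, -0.1, 0.4]
opening: 0.0929
gripper_force: 0.0
```

>>> step_arm(
  linear=[
    [6.1, 0.76, 0],
    [6.1, 0.76, 0],
    [6.1, 0.76, 0],
    [6.1, 0.76, 0],
    [6.1, 0.76, 0],
    [6.1, 0.76, 0],
    [6.1, 0.76, 0],
    [6.1, 0.76, 0],
  ],
  delta_rot=[
    [0, 0, 0],
    [0, 0, 0],
    [0, 0, 0],
    [0, 0, 0],
    [0, 0, 0],
    [0, 0, 0],
    [0, 0, 0],
    [0, 0, 0],
  ],
  gripper=[-1, -1, -1, -1, -1, -1, -1, -1],
)

```text
time_s: 2.1
eef_pos: [0.4963, 0.0233, 0.2436]
tcp_rot: [0.778, 0.629, 0.0, 0.0]
wrist_force: [1.4, -0.4, -0.0]
opening: 0.0933
gripper_force: 0.0
```

```bash
python3 - <<'E'
from h import *
from bench import env
s=env.observe(); print(s["time_s"],s["eef_pos"])
plan((.6005,.3285,.20),78,s)
plan((.455,.2497,.20),78,s)
c=env.capture("wrist"); cv2.imwrite("pics/w1.png",c["color"][:,:,::-1]); np.savez("w10.npz",**c)
for p in [(.6005,.3285,.084),(.4532,.2497,.026)]: print(proj(c,p))
E
```

```text
2.1 [0.49629655 0.02326203 0.24361748]
yaw now 77.89 rz -0.002 | shift cm x 32.02 y 3.85 z 3.76 | tilt z [ 3.e-04 -1.e-04 -1.e+00]
yaw now 77.89 rz -0.002 | shift cm x 21.29 y -8.75 z 3.76 | tilt z [ 3.e-04 -1.e-04 -1.e+00]
[ 383.08998269 -303.64526214]
[205.87417022 -44.71496029]
```

View pics/w1.png

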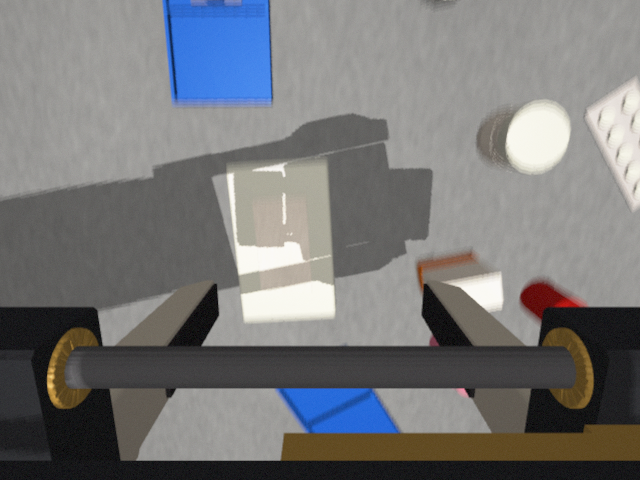

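The wrist view looks toward tool +x with the fingers at left and right, and the jar is at (535,135). I'll stop where it sees both the clip and the vial.

>>> step_arm(
  linear=[
    [5, 0, 0],
    [5, 0, 0],
    [4, 0, 0],
    [0, 0, 0],
    [0, 0, 0],
  ],
  delta_rot=[
    [0, 0, 0],
    [0, 0, 0],
    [0, 0, 0],
    [0, 0, 0],
    [0, 0, 0],
  ],
  gripper=[-1, -1, -1, -1, -1],
)

```text
time_s: 2.78
eef_pos: [0.5254, 0.1578, 0.2434]
tcp_rot: [0.778, 0.629, -0.0, -0.0]
wrist_force: [0.7, -0.2, 0.8]
opening: 0.0929
gripper_force: 0.0
```

```bash
python3 - <<'E'
from h import *
from bench import env
s=env.observe(); print(s["time_s"],s["eef_pos"])
c=env.capture("wrist"); cv2.imwrite("pics/w2.png",c["color"][:,:,::-1]); np.savez("w20.npz",**c)
for p in [(.6005,.3285,.084),(.4532,.2497,.026)]: print(proj(c,p).round(1))
hsv=cv2.cvtColor(c["color"],cv2.COLOR_RGB2HSV).astype(int); H,S,V=hsv[...,0],hsv[...,1],hsv[...,2]
for k in blobs((H>100)&(H<125)&(S>120)&(V>60),500): print("blue",cv2.boundingRect(k),rect(plane(c,k,.01)))
E
```

```text
2.775 [0.52538184 0.15775171 0.24335036]
[374.6 -33.7]
[217.1 134.5]
blue (170, 92, 106, 161) [446.7 212.5 149.9  91.1  78.1]
```

View pics/w2.png

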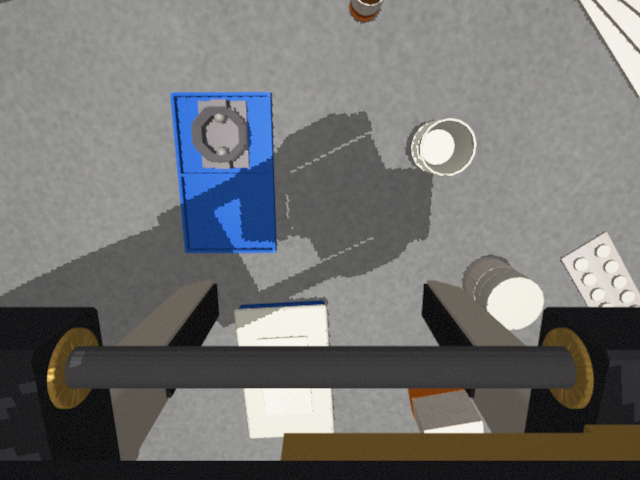

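The wrist view gives the clip tray as 150 × 91 mm, centred at (446.7, 212.5) mm with yaw −11.9°. The clip ring is at (220,134) and the vial at the top edge (365,8). I'll get the vial and clip numerically a little closer.

>>> step_arm(
  linear=[
    [4, 1.9, 1],
    [3, 1.9, 1],
    [0, 0, 0],
    [0, 0, 0],
  ],
  delta_rot=[
    [0, 0, 0],
    [0, 0, 0],
    [0, 0, 0],
    [0, 0, 0],
  ],
  gripper=[-1, -1, -1, -1],
)

```text
time_s: 3.32
eef_pos: [0.5772, 0.2175, 0.2239]
tcp_rot: [0.778, 0.628, -0.0, 0.0]
wrist_force: [0.7, 0.5, -0.4]
opening: 0.0934
gripper_force: 0.0
```

```bash
python3 - <<'E'
from h import *
from bench import env
c=load("w2"); print("ring", (ray(c,(220.5,134.5),.026)*1000).round(1))
s=env.observe(); print(s["time_s"],s["eef_pos"])
c=env.capture("wrist"); cv2.imwrite("pics/w3.png",c["color"][:,:,::-1]); np.savez("w30.npz",**c)
print(proj(c,(.6005,.3285,.084)).round(1),proj(c,(.6005,.3285,0)).round(1))
hsv=cv2.cvtColor(c["color"],cv2.COLOR_RGB2HSV).astype(int); H,S,V=hsv[...,0],hsv[...,1],hsv[...,2]
m=np.zeros(H.shape,bool); m[:280,280:470]=1
for k in blobs((H<18)&(S>90)&m,60): print("brown",cv2.boundingRect(k))
for k in blobs((S<35)&(V>150)&m,60): print("white",cv2.boundingRect(k),(plane(c,k,.084)*1000).min(0),(plane(c,k,.084)*1000).max(0))
plan((.6005,.3285,.20),78,s)
cv2.imwrite("pics/w3c.png",cv2.resize(c["color"][0:200,150:450,::-1],(750,500),interpolation=cv2.INTER_CUBIC))
E
```

```text
ring [456.2 249.1  26. ]
3.325 [0.57723812 0.21748961 0.22388222]
[317.3  72.8] [317.9  88.9]
brown (303, 70, 34, 28)
white (377, 213, 33, 32) [621.33528504 201.20894756] [644.48327097 224.48133317]
white (369, 204, 40, 36) [614.57892545 208.43983784] [645.59949694 231.11722838]
white (305, 56, 29, 33) [592.06126202 318.90505654] [611.48717755 338.45660118]
yaw now 77.83 rz -0.003 | shift cm x 11.34 y -0.03 z 1.79 | tilt z [ 0.e+00 -2.e-04 -1.e+00]
```

View pics/w3c.png

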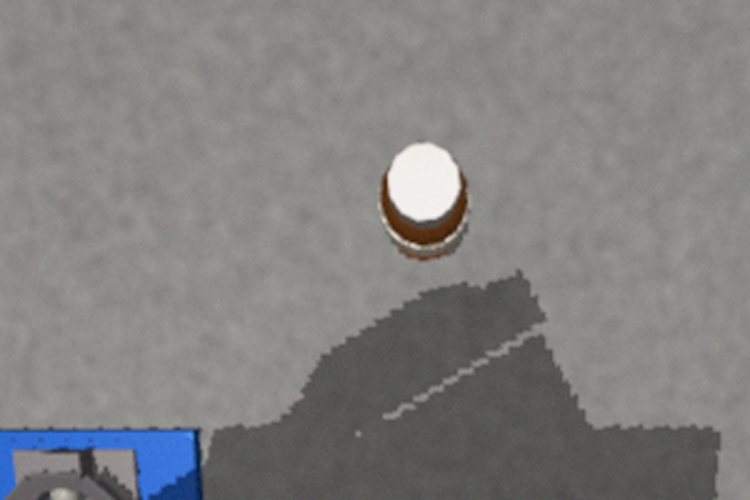

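The wrist view puts the vial at (601.8, 328.7) mm, which agrees with the top view. I'll go over it, descend and grip.

>>> step_arm(
  linear=[
    [4, 0.02, 0],
    [4, 0.02, 0],
    [3.36, 0.02, 0],
    [0, 0, 5],
    [0, 0, 5],
    [0, 0, 4],
    [0, 0, 2.3],
    [0, 0, 1],
  ],
  delta_rot=[
    [0, 0, 0],
    [0, 0, 0],
    [0, 0, 0],
    [0, 0, 0],
    [0, 0, 0],
    [0, 0, 0],
    [0, 0, 0],
    [0, 0, 0],
  ],
  gripper=[-1, -1, -1, -1, -1, -1, -1, -1],
)

```text
time_s: 4.38
eef_pos: [0.6018, 0.329, 0.0505]
tcp_rot: [0.778, 0.628, -0.0, -0.0]
wrist_force: [-0.3, -0.2, -0.3]
opening: 0.0932
gripper_force: 0.0
```

>>> step_arm(
  linear=[
    [0, 0, 0],
    [0, 0, 0],
    [0, 0, 0],
    [0, 0, 0],
    [0, 0, 0],
    [0, 0, 0],
    [0, 0, 0],
    [0, 0, 0],
  ],
  delta_rot=[
    [0, 0, 0],
    [0, 0, 0],
    [0, 0, 0],
    [0, 0, 0],
    [0, 0, 0],
    [0, 0, 0],
    [0, 0, 0],
    [0, 0, 0],
  ],
  gripper=[1, 1, 1, 1, 1, 1, 1, 1],
  newtons=35,
)

```text
time_s: 5.38
eef_pos: [0.6018, 0.3295, 0.0506]
tcp_rot: [0.778, 0.629, -0.0, 0.0]
wrist_force: [-1.4, -0.6, 0.4]
opening: 0.0253
gripper_force: 35.0
```

>>> step_arm(
  linear=[
    [0, 0, -3],
    [0, 0, -3],
    [-3.6, -4.2, 0],
    [-3.6, -4.2, 0],
    [-3.7, -4.2, 0],
    [0, 0, 0],
    [0, 0, 0],
    [0, 0, 0],
  ],
  delta_rot=[
    [0, 0, 0],
    [0, 0, 0],
    [0, 0, 0],
    [0, 0, 0],
    [0, 0, 0],
    [0, 0, 0],
    [0, 0, 0],
    [0, 0, 0],
  ],
  gripper=[1, 1, 1, 1, 1, 1, 1, 1],
)

```text
time_s: 6.38
eef_pos: [0.4565, 0.2498, 0.1106]
tcp_rot: [0.778, 0.629, -0.0, -0.0]
wrist_force: [-0.2, 0.1, -0.2]
opening: 0.0257
gripper_force: 35.0
```

```bash
python3 - <<'E'
from h import *
from bench import env
s=env.observe(); print(s["time_s"],s["eef_pos"],s["wrist_force"])
plan((.4555,.2495,.10),78,s)
for n in("wrist","scene"):
    c=env.capture(n); np.savez(n[0]+"40.npz",**c)
    p=proj(c,(.4555,.2495,.06)); print(n,p)
    if n=="wrist": cr=c["color"][160:480,160:480]; cr=cv2.resize(cr,(400,400))
    else: a=c["color"][110:230,310:430]; a=cv2.resize(a,(400,400),interpolation=cv2.INTER_CUBIC)
cv2.imwrite("pics/p4.png",np.hstack([cr,a])[:,:,::-1])
E
```

```text
6.375 [0.45653913 0.24976137 0.11064185] [-0.2174615   0.06310079 -0.22665678]
yaw now 77.88 rz -0.002 | shift cm x -0.05 y -0.10 z 0.46 | tilt z [-1.e-04  0.e+00 -1.e+00]
wrist [315.74052024 279.85531225]
scene [371.32707625 167.36916205]
```

View pics/p4.png

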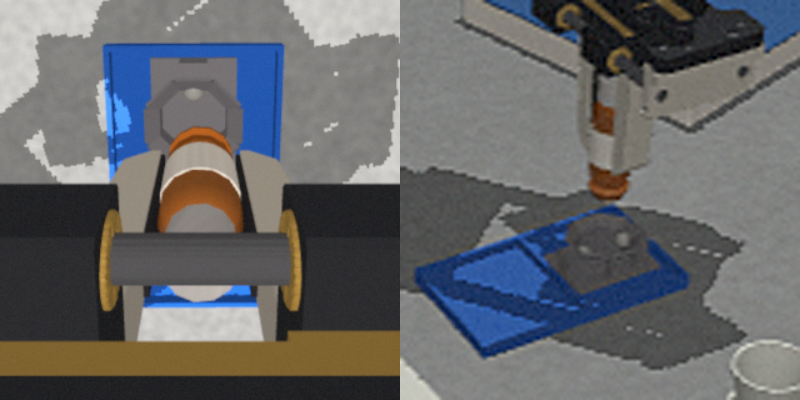

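```bash
python3 - <<'E'
from h import *
c=load("w4"); print(c["T"][:3,3])
for p in [(.4555,.2495,.026),(.4565,.2498,.062),(.4565,.2498,.026),(.4565,.2498,.09)]: print(p,proj(c,p).round(1))
hsv=cv2.cvtColor(c["color"],cv2.COLOR_RGB2HSV).astype(int); H,S,V=hsv[...,0],hsv[...,1],hsv[...,2]
m=(H>100)&(H<125)&(S>120); 
for r in (200,210,220,230,250,270): 
    x=np.where(m[r,200:420])[0]+200; print("blue",r,x.min(),x.max(), ray(c,(x.min()-.5,r),.010)[:2].round(4), ray(c,(x.max()+.5,r),.010)[:2].round(4))
b=(H<18)&(S>120)
for r in (265,270,330): x=np.where(b[r,250:400])[0]+250; print("brown",r,x.min(),x.max())
g=c["color"][225:300:8,270:370].mean(2).astype(int)
for r in (235,245,255): print(r,[int(v) for v in c["color"][r,268:368].mean(1)])
E
```

```text
[0.4723096  0.31751008 0.25251707]
(0.4555, 0.2495, 0.026) [316.3 260.5]
(0.4565, 0.2498, 0.062) [317.5 280.3]
(0.4565, 0.2498, 0.026) [317.8 259.7]
(0.4565, 0.2498, 0.09) [317.1 301.9]
blue 200 242 386 [0.4171 0.2929] [0.5053 0.274 ]
blue 210 243 386 [0.4161 0.2867] [0.5043 0.2678]
blue 220 243 385 [0.4145 0.2805] [0.5026 0.2617]
blue 230 244 385 [0.4134 0.2742] [0.5015 0.2553]
blue 250 245 384 [0.4107 0.2613] [0.4986 0.2425]
blue 270 246 383 [0.4078 0.2481] [0.4957 0.2292]
brown 265 307 333
brown 270 301 339
brown 330 287 354
235 [98, 100, 101, 103, 98, 102, 99, 104, 101, 100, 98, 101, 108, 116, 116, 114, 107, 109, 107, 102, 100, 95, 95, 97, 98, 95, 96, 94, 95, 97, 96, 96, 106, 111, 116, 116, 117, 115, 109, 119, 131, 139, 145, 150, 150, 155, 153, 152, 153, 150, 147, 142, 136, 125, 117, 113, 116, 116, 113, 115, 111, 101, 100, 96, 95, 102, 95, 97, 93, 96, 95, 97, 97, 101, 103, 104, 108, 113, 113, 117, 114, 108, 100, 99, 100, 99, 99, 101, 102, 98, 102, 101, 103, 101, 101, 100, 100, 98, 98, 101]
245 [98, 102, 99, 101, 98, 100, 101, 98, 100, 104, 103, 97, 96, 97, 98, 96, 96, 95, 94, 95,
[... 164 characters left out ...]
116, 115, 116, 112, 118, 116, 111, 116, 113, 114, 114, 114, 117, 112, 115, 114, 112, 108, 107, 96, 94, 98, 94, 95, 96, 97, 95, 96, 93, 96, 97, 98, 97, 98, 101, 99, 97, 98, 100, 98, 101, 101, 99, 100, 97, 100, 99]
255 [101, 97, 98, 98, 101, 96, 100, 103, 101, 103, 102, 105, 103, 100, 100, 101, 101, 100, 102, 97, 78, 82, 106, 114, 112, 116, 113, 115, 116, 111, 115, 113, 115, 116, 115, 113, 115, 115, 118, 115, 112, 116, 115, 115, 117, 114, 116, 113, 111, 111, 115, 116, 113, 115, 116, 117, 114, 112, 113, 114, 115, 114, 115, 114, 113, 112, 115, 114, 113, 116, 118, 112, 98, 89, 98, 103, 103, 102, 101, 102, 100, 102, 103, 100, 99, 103, 107, 98, 100, 98, 97, 101, 97, 100, 99, 101, 100, 100, 101, 99]
```

Seen by the wrist camera, the held vial (foot column 320) sits about 5.5 px, or 3.4 mm, to the +y-tool side of the pocket (column 314.5). The top view says the same. I'll correct by −3.4 mm and descend.

>>> step_arm(
  linear=[
    [-0.05, -0.34, 0],
    [0, 0, 1.5],
    [0, 0, 1.3],
    [0, 0, 0],
    [0, 0, 0],
  ],
  delta_rot=[
    [0, 0, 0],
    [0, 0, 0],
    [0, 0, 0],
    [0, 0, 0],
    [0, 0, 0],
  ],
  gripper=[1, 1, 1, 1, 1],
)

```text
time_s: 7.1
eef_pos: [0.4524, 0.2496, 0.0827]
tcp_rot: [0.778, 0.629, -0.0, -0.0]
wrist_force: [0.7, 0.7, -0.6]
opening: 0.0252
gripper_force: 35.0
```

```bash
python3 - <<'E'
from h import *
from bench import env
s=env.observe(); print(s["time_s"],s["eef_pos"],s["wrist_force"])
w=env.capture("wrist"); c=env.capture("scene")
cr=cv2.resize(w["color"][180:340,240:400],(400,400),interpolation=cv2.INTER_CUBIC)
a=cv2.resize(c["color"][150:220,335:405],(400,400),interpolation=cv2.INTER_CUBIC)
cv2.imwrite("pics/p5.png",np.hstack([cr,a])[:,:,::-1])
E
```

```text
7.1 [0.45237555 0.24957474 0.0826984 ] [ 0.67510072  0.74465803 -0.55206924]
```

View pics/p5.png

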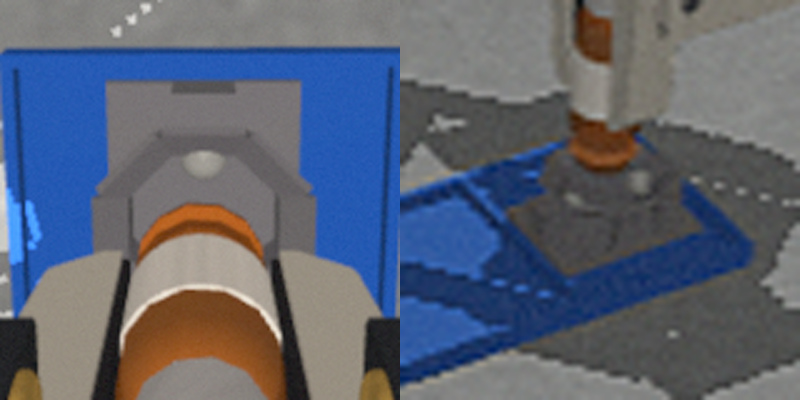

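The vial foot (201) is centred over the pocket (204), and the scene view shows it above the ring. I'll press down slowly.

>>> step_arm(
  linear=[
    [0, 0.05, 0.5],
    [0, 0, 0.5],
    [0, 0, 0.4],
    [0, 0, 0.3],
    [0, 0, 0.3],
  ],
  delta_rot=[
    [0, 0, 0],
    [0, 0, 0],
    [0, 0, 0],
    [0, 0, 0],
    [0, 0, 0],
  ],
  gripper=[1, 1, 1, 1, 1],
)

```text
time_s: 7.82
eef_pos: [0.4531, 0.2497, 0.063]
tcp_rot: [0.778, 0.629, 0.001, 0.0]
wrist_force: [0.5, 2.6, 6.8]
opening: 0.0252
gripper_force: 35.0
```

>>> step_arm(
  linear=[
    [0, 0, 0.2],
    [0, 0, 0.2],
    [0, 0, 0.1],
    [0, 0, 0.1],
    [0, 0, 0],
  ],
  delta_rot=[
    [0, 0, 0],
    [0, 0, 0],
    [0, 0, 0],
    [0, 0, 0],
    [0, 0, 0],
  ],
  gripper=[1, 1, 1, 1, 1],
)

```text
time_s: 8.45
eef_pos: [0.4528, 0.2496, 0.0567]
tcp_rot: [0.778, 0.629, 0.0, -0.0]
wrist_force: [1.7, 5.1, -0.3]
opening: 0.0253
gripper_force: 35.0
```

>>> step_arm(
  linear=[
    [0.05, 0, 0.1],
    [0.05, 0, 0.1],
    [0, 0, 0],
  ],
  delta_rot=[
    [0, 0, 0],
    [0, 0, 0],
    [0, 0, 0],
  ],
  gripper=[1, 1, 1],
)

```text
time_s: 8.82
eef_pos: [0.4531, 0.2502, 0.0565]
tcp_rot: [0.778, 0.629, -0.0, 0.0]
wrist_force: [-11.3, -4.5, 25.3]
opening: 0.0253
gripper_force: 35.0
```

Contact with the pocket floor after the force drop shows it clicked home. I'll release and go up.

>>> step_arm(
  linear=[
    [0, 0, -0.15],
    [0, 0, 0],
    [0, 0, 0],
    [0, 0, 0],
    [0, 0, 0],
    [0, 0, -3],
    [0, 0, -5],
    [0, 0, -6],
  ],
  delta_rot=[
    [0, 0, 0],
    [0, 0, 0],
    [0, 0, 0],
    [0, 0, 0],
    [0, 0, 0],
    [0, 0, 0],
    [0, 0, 0],
    [0, 0, 0],
  ],
  gripper=[-0.3, -0.3, -0.3, -0.3, -0.3, -0.3, -0.3, -0.3],
)

```text
time_s: 9.82
eef_pos: [0.4525, 0.2502, 0.197]
tcp_rot: [0.778, 0.629, -0.001, -0.0]
wrist_force: [1.3, 0.0, -0.6]
opening: 0.0607
gripper_force: 0.0
```

```bash
python3 - <<'E'
from h import *
from bench import env
s=env.observe(); print(s["time_s"],s["eef_pos"],s["wrist_force"],s["opening"])
plan((.6564,-.2061,.19),78,s)
c=env.capture("scene"); np.savez("s60.npz",**c)
hsv=cv2.cvtColor(c["color"],cv2.COLOR_RGB2HSV).astype(int); H,S,V=hsv[...,0],hsv[...,1],hsv[...,2]
m=np.zeros(H.shape,bool); m[120:200,340:400]=1
for k in blobs((S<40)&(V>120)&m,15): print("white",cv2.boundingRect(k))
for k in blobs((H<18)&(S>110)&m,15): print("brown",cv2.boundingRect(k))
print(proj(c,(.4532,.2497,.09)),proj(c,(.4532,.2497,.048)),proj(c,(.4532,.2497,.026)))
E
```

```text
9.825 [0.45250444 0.25017868 0.19697332] [ 1.27694214  0.04462733 -0.64879354] 0.06065169827820968
yaw now 77.88 rz -0.002 | shift cm x -40.39 y 29.43 z 0.10 | tilt z [-1.5e-03 -8.0e-04 -1.0e+00]
white (340, 124, 60, 57)
white (340, 120, 60, 28)
brown (365, 180, 12, 7)
brown (366, 162, 12, 10)
[371.37078663 154.67791876] [370.33585623 171.62756776] [369.81152453 180.21484889]
```

>>> step_arm(
  linear=[
    [-5, 3.3, 0],
    [-5, 3.3, 0],
    [-5, 3.3, 0],
    [-5, 3.3, 0],
    [-5, 3.3, 0],
    [-5, 3.3, 0],
    [-5, 3.3, 0],
    [-5, 3.3, 0],
  ],
  delta_rot=[
    [0, 0, 0],
    [0, 0, 0],
    [0, 0, 0],
    [0, 0, 0],
    [0, 0, 0],
    [0, 0, 0],
    [0, 0, 0],
    [0, 0, 0],
  ],
  gripper=[-0.3, -0.3, -0.3, -0.3, -0.3, -0.3, -0.3, -0.3],
)

```text
time_s: 10.88
eef_pos: [0.6276, -0.1981, 0.1959]
tcp_rot: [0.778, 0.628, 0.0, 0.0]
wrist_force: [0.7, 1.4, 0.2]
opening: 0.0607
gripper_force: 0.0
```

>>> step_arm(
  linear=[
    [-5, 3, 0],
    [0, 0, 0],
    [0, 0, 0],
  ],
  delta_rot=[
    [0, 0, 0],
    [0, 0, 0],
    [0, 0, 0],
  ],
  gripper=[-0.3, -0.3, -0.3],
)

```text
time_s: 11.25
eef_pos: [0.6458, -0.251, 0.1956]
tcp_rot: [0.778, 0.628, -0.0, -0.0]
wrist_force: [1.0, 1.0, 0.2]
opening: 0.0603
gripper_force: 0.0
```

```bash
python3 - <<'E'
from h import *
from bench import env
s=env.observe(); print(s["time_s"],s["eef_pos"])
plan((.6564,-.2061,.19),78,s)
c=env.capture("wrist"); np.savez("w70.npz",**c); cv2.imwrite("pics/w7.png",c["color"][:,:,::-1])
print(proj(c,(.6564,-.2061,.054)),proj(c,(.6564,-.2061,.0)))
hsv=cv2.cvtColor(c["color"],cv2.COLOR_RGB2HSV).astype(int); H,S,V=hsv[...,0],hsv[...,1],hsv[...,2]
for k in blobs((H>45)&(H<85)&(S>100),100): print("green",cv2.boundingRect(k),rect(plane(c,k,.058)))
for k in blobs((S<45)&(V>150),200): print("white",cv2.boundingRect(k),rect(plane(c,k,.054)))
E
```

```text
11.25 [ 0.64580514 -0.25099773  0.19556136]
yaw now 77.86 rz -0.002 | shift cm x 4.61 y 0.10 z -0.04 | tilt z [-7.e-04  5.e-04 -1.e+00]
[319.71710161 174.79253905] [319.80316367 169.4787712 ]
green (305, 156, 39, 40) [ 659.4 -206.7   26.8   26.8   33.1]
white (207, 388, 226, 45) [ 615.1 -397.6   43.   192.4   77.9]
white (150, 259, 247, 87) [ 601.4 -302.8   66.6  196.5   67.7]
white (0, 216, 113, 115) [ 429.2 -228.8   94.3   85.6    0.7]
white (298, 147, 53, 54) [ 659.3 -206.2   37.1   36.8   33.3]
white (204, 134, 96, 106) [ 605.  -206.1   79.6   58.6   66.5]
white (36, 0, 604, 335) [ 686.  -219.6  236.3  442.7   77.9]
white (0, 0, 67, 59) [489.9 -74.2  34.4  44.9  77.9]
```

View pics/w7.png

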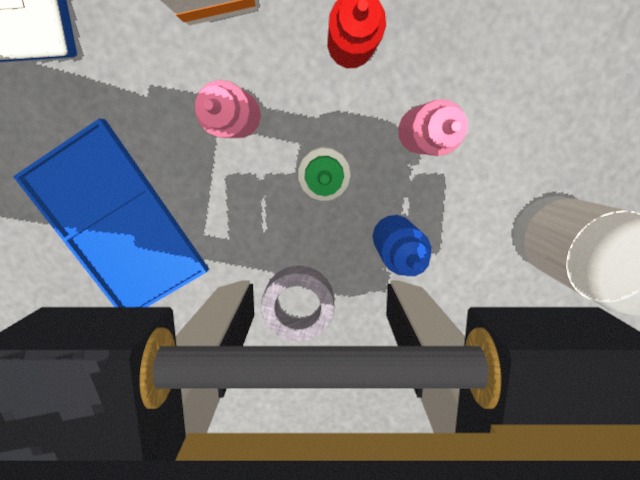

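The view shows the white dropper with the green cap at (324,174), with clear room for fingers at left and right. The nearest neighbours are pink (222,110), pink (433,127) and blue (402,245).

>>> step_arm(
  linear=[
    [4.6, 0.2, 0],
    [0, 0, 0],
    [0, 0, 5],
    [0, 0, 5],
    [0, 0, 4],
    [0, 0, 1.35],
    [0, 0, 0],
  ],
  delta_rot=[
    [0, 0, 0],
    [0, 0, 0],
    [0, 0, 0],
    [0, 0, 0],
    [0, 0, 0],
    [0, 0, 0],
    [0, 0, 0],
  ],
  gripper=[-0.3, -0.3, -0.3, -0.3, -0.3, -0.3, -0.3],
)

```text
time_s: 12.18
eef_pos: [0.6576, -0.2065, 0.0431]
tcp_rot: [0.778, 0.629, -0.0, -0.0]
wrist_force: [0.1, 0.8, 0.2]
opening: 0.0602
gripper_force: 0.0
```

>>> step_arm(
  linear=[
    [0, 0, 0],
    [0, 0, 0],
    [0, 0, 0],
    [0, 0, 0],
    [0, 0, 0],
  ],
  delta_rot=[
    [0, 0, 0],
    [0, 0, 0],
    [0, 0, 0],
    [0, 0, 0],
    [0, 0, 0],
  ],
  gripper=[1, 1, 1, 1, 1],
  newtons=20,
)

```text
time_s: 12.8
eef_pos: [0.658, -0.2069, 0.0438]
tcp_rot: [0.778, 0.629, 0.0, 0.001]
wrist_force: [-0.7, -0.1, 6.8]
opening: 0.0375
gripper_force: 20.0
```

>>> step_arm(
  linear=[
    [0, 0, -2],
    [0, 0, -5],
    [0, 0, -5],
    [0, 0, -4],
    [3.66, -3.29, 0],
    [3.66, -3.29, 0],
    [3.66, -3.29, 0],
    [3.66, -3.29, 0],
  ],
  delta_rot=[
    [0, 0, 0],
    [0, 0, 0],
    [0, 0, 0],
    [0, 0, 0],
    [0, 0, 0],
    [0, 0, 0],
    [0, 0, 0],
    [0, 0, 0],
  ],
  gripper=[1, 1, 1, 1, 1, 1, 1, 1],
)

```text
time_s: 13.8
eef_pos: [0.5587, -0.0348, 0.204]
tcp_rot: [0.778, 0.628, 0.0, 0.0]
wrist_force: [1.1, 1.1, -0.5]
opening: 0.0378
gripper_force: 20.0
```

>>> step_arm(
  linear=[
    [3.66, -3.29, 0],
    [3.66, -3.29, 0],
    [3.66, -3.29, 0],
    [3.66, -3.29, 0],
    [3.66, -3.29, 0],
    [0, 0, 0],
    [0, 0, 0],
  ],
  delta_rot=[
    [0, 0, 0],
    [0, 0, 0],
    [0, 0, 0],
    [0, 0, 0],
    [0, 0, 0],
    [0, 0, 0],
    [0, 0, 0],
  ],
  gripper=[1, 1, 1, 1, 1, 1, 1],
)

```text
time_s: 14.68
eef_pos: [0.4374, 0.1773, 0.2035]
tcp_rot: [0.778, 0.629, 0.0, 0.0]
wrist_force: [-0.0, -0.2, -0.6]
opening: 0.0377
gripper_force: 20.0
```

```bash
python3 - <<'E'
from h import *
from bench import env
s=env.observe(); print(s["time_s"],s["eef_pos"],s["wrist_force"],s["opening"])
plan((.4377,.1776,.0405),78.0,s)
w=env.capture("wrist"); c=env.capture("scene")
a=cv2.resize(c["color"][90:240,290:440],(480,480),interpolation=cv2.INTER_CUBIC)
cr=cv2.resize(w["color"][:,120:520],(400,480))[:, :320+0]
cv2.imwrite("pics/p8.png",np.hstack([cr,a])[:,:,::-1])
E
```

```text
14.675 [0.43740144 0.17729851 0.20353578] [-0.03468396 -0.24951639 -0.63529822] 0.037673014081379345
yaw now 77.91 rz -0.001 | shift cm x 0.04 y 0.02 z 15.70 | tilt z [ 0.001  0.    -1.   ]
```

View pics/p8.png

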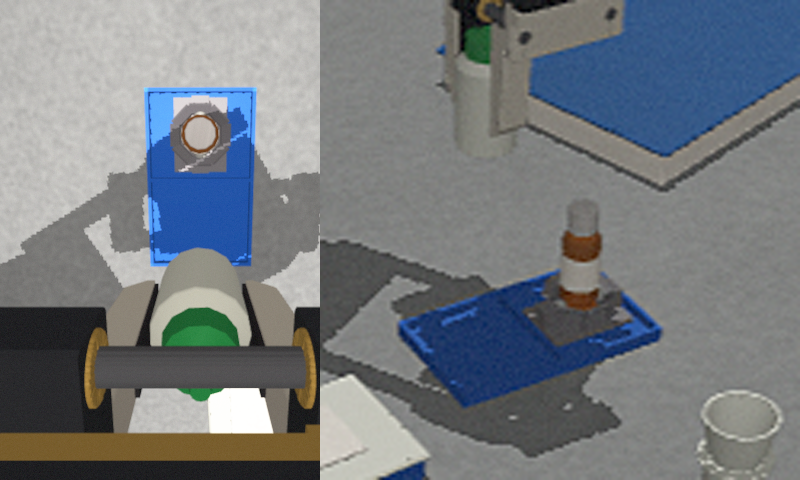

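The vial stands upright in the clip and the dropper is held upright above the open compartment. I'll lower it.

>>> step_arm(
  linear=[
    [0, 0, 5],
    [0, 0, 5],
    [0, 0, 3.5],
    [0, 0, 1.3],
    [0, 0, 0.4],
    [0, 0, 0.3],
    [0, 0, 0.1],
    [0, 0, 0],
  ],
  delta_rot=[
    [0, 0, 0],
    [0, 0, 0],
    [0, 0, 0],
    [0, 0, 0],
    [0, 0, 0],
    [0, 0, 0],
    [0, 0, 0],
    [0, 0, 0],
  ],
  gripper=[1, 1, 1, 1, 1, 1, 1, 1],
)

```text
time_s: 15.78
eef_pos: [0.4375, 0.1776, 0.0472]
tcp_rot: [0.778, 0.629, 0.0, 0.0]
wrist_force: [0.5, -0.7, -0.7]
opening: 0.0378
gripper_force: 20.0
```

>>> step_arm(
  linear=[
    [0, 0, 0.07],
    [0, 0, 0],
  ],
  delta_rot=[
    [0, 0, 0],
    [0, 0, 0],
  ],
  gripper=[1, 1],
)

```text
time_s: 16.02
eef_pos: [0.4375, 0.1777, 0.0467]
tcp_rot: [0.778, 0.629, 0.0, 0.0]
wrist_force: [-2.0, -0.5, 6.5]
opening: 0.0379
gripper_force: 20.0
```

It's in contact with the floor. I'll release, rise and turn for the jar.

>>> step_arm(
  linear=[
    [0, 0, 0],
    [0, 0, 0],
    [0, 0, 0],
    [0, 0, 0],
    [0, 0, -3],
    [0, 0, -5],
    [0, 0, -5],
    [0, 0, -3],
  ],
  delta_rot=[
    [0, 0, 0],
    [0, 0, 0],
    [0, 0, 0],
    [0, 0, 0],
    [0, 0, 0],
    [0, 0, 0],
    [0, 0, 0],
    [0, 0, -0.16],
  ],
  gripper=[-0.3, -0.3, -0.3, -0.3, -0.3, -0.3, -0.6, -1],
)

```text
time_s: 17.02
eef_pos: [0.4376, 0.1776, 0.2086]
tcp_rot: [0.724, 0.69, 0.001, 0.001]
wrist_force: [0.5, -0.5, 0.5]
opening: 0.0759
gripper_force: 0.0
```

>>> step_arm(
  linear=[
    [0, 0, 0],
    [0, 0, 0],
    [0, 0, 0],
  ],
  delta_rot=[
    [0, 0, -0.188],
    [0, 0, -0.188],
    [0, 0, 0],
  ],
  gripper=[-1, -1, -1],
)

```text
time_s: 17.4
eef_pos: [0.4372, 0.1775, 0.2059]
tcp_rot: [0.584, 0.811, 0.0, 0.0]
wrist_force: [1.0, 0.2, -0.1]
opening: 0.0924
gripper_force: 0.0
```

```bash
python3 - <<'E'
from h import *
from bench import env
s=env.observe(); print(s["time_s"],s["eef_pos"],s["wrist_force"],s["opening"])
plan((.6782,.0545,.19),108.6,s)
c=env.capture("top"); np.savez("t90.npz",**c)
hsv=cv2.cvtColor(c["color"],cv2.COLOR_RGB2HSV).astype(int); H,S,V=hsv[...,0],hsv[...,1],hsv[...,2]
for k in blobs((H>45)&(H<85)&(S>100),20): print("green",cv2.boundingRect(k),rect(plane(c,k,.061)))
print(proj(c,(.4377,.1776,.061)))
cv2.imwrite("pics/t9.png",cv2.resize(c["color"][250:360,150:300],(750,550),interpolation=cv2.INTER_CUBIC)[:,:,::-1])
E
```

```text
17.4 [0.43723272 0.17751448 0.20593424] [ 1.02258448  0.21093326 -0.11602642] 0.09239891485965361
yaw now 108.48 rz -0.002 | shift cm x -19.34 y 18.91 z 0.99 | tilt z [ 0.  0. -1.]
[226.37865639 309.24302787]
```

>>> step_arm(
  linear=[
    [-4.1, 3.15, 0],
    [-4.1, 3.15, 0],
    [-4.1, 3.15, 0],
    [-4.1, 3.15, 0],
    [-4.1, 3.15, 0],
    [-4.1, 3.15, 0],
    [0, 0, 0],
    [0, 0, 0],
  ],
  delta_rot=[
    [0, 0, 0],
    [0, 0, 0],
    [0, 0, 0],
    [0, 0, 0],
    [0, 0, 0],
    [0, 0, 0],
    [0, 0, 0],
    [0, 0, 0],
  ],
  gripper=[-1, -1, -1, -1, -1, -1, -1, -1],
)

```text
time_s: 18.45
eef_pos: [0.6944, 0.0045, 0.2054]
tcp_rot: [0.585, 0.811, -0.0, -0.0]
wrist_force: [0.0, 0.2, -0.1]
opening: 0.0931
gripper_force: 0.0
```

```bash
python3 - <<'E'
from h import *
from bench import env
s=env.observe(); print(s["time_s"],s["eef_pos"])
plan((.6782,.0545,.035),108.6,s)
c=env.capture("wrist"); np.savez("w90.npz",**c)
print(proj(c,(.6782,.0545,.064)))
hsv=cv2.cvtColor(c["color"],cv2.COLOR_RGB2HSV).astype(int); H,S,V=hsv[...,0],hsv[...,1],hsv[...,2]
for t in (150,190,215):
  for k in blobs((S<45)&(V>t),800): print(t,"white",cv2.boundingRect(k),rect(plane(c,k,.064)))
t=env.capture("top"); hsv=cv2.cvtColor(t["color"],cv2.COLOR_RGB2HSV).astype(int); H,S,V=hsv[...,0],hsv[...,1],hsv[...,2]
for k in blobs((H>45)&(H<85)&(S>100),20): print("green",cv2.boundingRect(k),rect(plane(t,k,.061)))
print("exp",proj(t,(.4377,.1776,.061)))
a=cv2.resize(c["color"],(440,330)); b=cv2.resize(t["color"][260:350,150:270],(440,330),interpolation=cv2.INTER_CUBIC)
cv2.imwrite("pics/p9.png",np.vstack([a,b])[:600,:,::-1] if 0 else np.hstack([a[:,:360],b])[:,:,::-1])
E
```

```text
18.45 [0.69437789 0.00447998 0.20543574]
yaw now 108.36 rz -0.004 | shift cm x 5.26 y 0.06 z 16.44 | tilt z [-9.e-04  2.e-04 -1.e+00]
[319.38323175 164.87859992]
150 white (140, 389, 351, 71) [ 742.  -153.   301.1   69.9   18.5]
150 white (208, 125, 149, 108) [656.4  33.4 105.4  76.7  14.5]
150 white (0, 17, 204, 328) [540.2 -22.9 152.5 224.9   6.8]
150 white (0, 0, 640, 345) [698.4  41.8 442.4 245.2  18.4]
190 white (138, 263, 64, 40) [597.5 -70.2  28.8  43.5  89.2]
190 white (0, 184, 77, 61) [491.5 -44.9  33.3  55.   88.3]
190 white (409, 178, 56, 123) [778.8  28.8  41.5  91.7  22.2]
190 white (0, 93, 73, 99) [482.1   5.7  72.3  42.9  82.3]
190 white (563, 0, 77, 46) [821.7 202.3  48.3  27.   28.4]
215 white (138, 268, 56, 35) [594.9 -72.   24.4  38.2  89.9]
215 white (0, 184, 77, 61) [491.4 -45.1  32.8  54.6  88.9]
215 white (409, 179, 56, 121) [778.4  28.8  41.1  90.7  22.9]
215 white (564, 0, 76, 45) [822.  202.1  48.   26.7  27.3]
green (220, 305, 12, 11) [436.6 179.9  20.7  21.9  45.9]
exp [226.37865639 309.24302787]
```

View pics/p9.png

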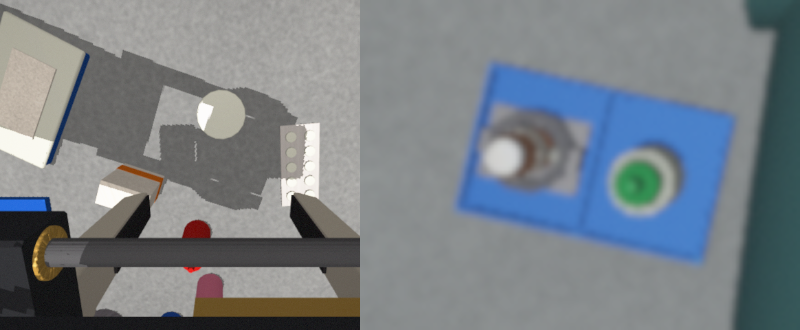

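The made-up clip tray looks right, with the dropper at about (437, 180) mm. The jar is at wrist pixel (321,166), as predicted. I'll grasp the jar.

>>> step_arm(
  linear=[
    [5.2, 0.06, 0],
    [0.06, 0, 0],
    [0, 0, 5],
    [0, 0, 5],
    [0, 0, 4.5],
    [0, 0, 1.9],
    [0, 0, 0],
  ],
  delta_rot=[
    [0, 0, 0],
    [0, 0, 0],
    [0, 0, 0],
    [0, 0, 0],
    [0, 0, 0],
    [0, 0, 0],
    [0, 0, 0],
  ],
  gripper=[-1, -1, -1, -1, -1, -1, -1],
)

```text
time_s: 19.42
eef_pos: [0.6782, 0.0544, 0.0418]
tcp_rot: [0.584, 0.812, -0.0, -0.0]
wrist_force: [0.7, 0.2, -0.5]
opening: 0.0926
gripper_force: 0.0
```

>>> step_arm(
  linear=[
    [0, 0, 0],
    [0, 0, 0],
    [0, 0, 0],
    [0, 0, 0],
    [0, 0, 0],
    [0, 0, 0],
  ],
  delta_rot=[
    [0, 0, 0],
    [0, 0, 0],
    [0, 0, 0],
    [0, 0, 0],
    [0, 0, 0],
    [0, 0, 0],
  ],
  gripper=[1, 1, 1, 1, 1, 1],
  newtons=30,
)

```text
time_s: 20.18
eef_pos: [0.6785, 0.0544, 0.0421]
tcp_rot: [0.584, 0.812, 0.0, 0.0]
wrist_force: [-0.9, 0.2, 2.3]
opening: 0.0506
gripper_force: 30.0
```

```bash
python3 - <<'E'
from h import *
from bench import env
s=env.observe(); print(s["time_s"],s["eef_pos"],s["wrist_force"],s["opening"])
plan((.4823,-.2422,s["eef_pos"][2]-.006),108.6,s)
E
```

```text
20.175 [0.67854855 0.0544145  0.04206373] [-0.94327522  0.20055842  2.338707  ] 0.05063119401635296
yaw now 108.54 rz -0.001 | shift cm x -21.85 y -28.06 z -0.00 | tilt z [ 1.e-04 -0.e+00 -1.e+00]
```

>>> step_arm(
  linear=[
    [0, 0, -2],
    [0, 0, -4],
    [0, 0, -4],
    [0, 0, -4],
    [-2.73, -3.51, 0],
    [-2.73, -3.51, 0],
    [-2.73, -3.51, 0],
    [-2.73, -3.51, 0],
  ],
  delta_rot=[
    [0, 0, 0],
    [0, 0, 0],
    [0, 0, 0],
    [0, 0, 0],
    [0, 0, 0],
    [0, 0, 0],
    [0, 0, 0],
    [0, 0, 0],
  ],
  gripper=[1, 1, 1, 1, 1, 1, 1, 1],
)

```text
time_s: 21.18
eef_pos: [0.5792, -0.0947, 0.1834]
tcp_rot: [0.584, 0.812, 0.0, 0.001]
wrist_force: [0.3, -0.2, -1.0]
opening: 0.0501
gripper_force: 30.0
```

>>> step_arm(
  linear=[
    [-2.73, -3.51, 0],
    [-2.73, -3.51, 0],
    [-2.73, -3.51, 0],
    [-2.73, -3.51, 0],
    [0, 0, 0],
    [0, 0, 0],
  ],
  delta_rot=[
    [0, 0, 0],
    [0, 0, 0],
    [0, 0, 0],
    [0, 0, 0],
    [0, 0, 0],
    [0, 0, 0],
  ],
  gripper=[1, 1, 1, 1, 1, 1],
)

```text
time_s: 21.92
eef_pos: [0.4819, -0.2418, 0.1828]
tcp_rot: [0.584, 0.812, 0.0, 0.0]
wrist_force: [-0.2, 0.1, -2.1]
opening: 0.0506
gripper_force: 30.0
```

```bash
python3 - <<'E'
from h import *
from bench import env
s=env.observe(); print(s["time_s"],s["eef_pos"],s["wrist_force"],s["opening"])
plan((.4823,-.2422,.039),108.6,s)
c=env.capture("wrist"); np.savez("wa0.npz",**c)
hsv=cv2.cvtColor(c["color"],cv2.COLOR_RGB2HSV).astype(int); H,S,V=hsv[...,0],hsv[...,1],hsv[...,2]
for k in blobs((H>100)&(H<125)&(S>120)&(V>40),800): print("blue",cv2.boundingRect(k),rect(plane(c,k,.01)))
E
```

```text
21.925 [ 0.48185614 -0.24175339  0.18284974] [-0.16862779  0.120281   -2.10867319] 0.05064674072975562
yaw now 108.51 rz -0.002 | shift cm x -0.06 y 0.03 z 13.78 | tilt z [ 9.e-04 -2.e-04 -1.e+00]
blue (261, 93, 119, 188) [ 473.6 -213.9   90.   149.6   18.4]
```

>>> step_arm(
  linear=[
    [-0.06, 0.03, 5],
    [0, 0, 4.5],
    [0, 0, 2.5],
    [0, 0, 1],
    [0, 0, 0.5],
    [0, 0, 0.2],
    [0, 0, 0.06],
    [0, 0, 0],
  ],
  delta_rot=[
    [0, 0, 0],
    [0, 0, 0],
    [0, 0, 0],
    [0, 0, 0],
    [0, 0, 0],
    [0, 0, 0],
    [0, 0, 0],
    [0, 0, 0],
  ],
  gripper=[1, 1, 1, 1, 1, 1, 1, 1],
)

```text
time_s: 22.98
eef_pos: [0.4826, -0.2426, 0.0451]
tcp_rot: [0.584, 0.812, 0.0, 0.001]
wrist_force: [0.6, 0.3, 1.7]
opening: 0.05
gripper_force: 30.0
```

Contact with the floor. Release, rise, turn for the carton.

>>> step_arm(
  linear=[
    [0, 0, 0],
    [0, 0, 0],
    [0, 0, 0],
    [0, 0, 0],
    [0, 0, -3],
    [0, 0, -5],
    [0, 0, -5],
    [0, 0, -3],
  ],
  delta_rot=[
    [0, 0, 0],
    [0, 0, 0],
    [0, 0, 0],
    [0, 0, 0],
    [0, 0, 0],
    [0, 0, 0],
    [0, 0, 0],
    [0, 0, -0.12],
  ],
  gripper=[-0.5, -0.5, -0.5, -0.5, -0.5, -0.5, -0.4, -0.3],
)

```text
time_s: 23.98
eef_pos: [0.4825, -0.2425, 0.2071]
tcp_rot: [0.533, 0.846, 0.0, 0.001]
wrist_force: [0.5, -0.1, 0.2]
opening: 0.0616
gripper_force: 0.0
```

>>> step_arm(
  linear=[
    [0, 0, 0],
    [0, 0, 0],
    [0, 0, 0],
    [0, 0, 0],
    [0, 0, 0],
    [0, 0, 0],
    [0, 0, 0],
    [0, 0, 0],
  ],
  delta_rot=[
    [0, 0, -0.188],
    [0, 0, -0.188],
    [0, 0, -0.188],
    [0, 0, -0.188],
    [0, 0, -0.188],
    [0, 0, -0.188],
    [0, 0, 0],
    [0, 0, 0],
  ],
  gripper=[-0.3, -0.3, -0.3, -0.3, -0.3, -0.3, -0.3, -0.3],
)

```text
time_s: 24.98
eef_pos: [0.4821, -0.2424, 0.2043]
tcp_rot: [0.003, 1.0, 0.0, -0.0]
wrist_force: [-0.0, 0.9, -0.8]
opening: 0.0605
gripper_force: 0.0
```

```bash
python3 - <<'E'
from h import *
from bench import env
s=env.observe(); print(s["time_s"],s["eef_pos"],s["wrist_force"],s["opening"],s["qpos"])
plan((.6065,-.0622,.19),0.4,s)
E
```

```text
24.975 [ 0.48214304 -0.24236226  0.20431572] [-0.02472408  0.87144539 -0.80432605] 0.060515726749020525 [-5.13055206e-01 -1.68229329e-01  1.78388917e+00 -7.62540102e-06
  1.52602792e+00 -2.07709935e+00]
yaw now 179.61 rz -0.014 | shift cm x -12.56 y 17.93 z 0.83 | tilt z [-1.e-04  0.e+00 -1.e+00]
```

>>> step_arm(
  linear=[
    [-3.7, 3.6, 0],
    [-3.7, 3.6, 0],
    [-3.7, 3.6, 0],
    [-3.7, 3.6, 0],
    [-3.7, 3.53, 0],
    [0, 0, 0],
    [0, 0, 0],
  ],
  delta_rot=[
    [0, 0, -0.014],
    [0, 0, 0],
    [0, 0, 0],
    [0, 0, 0],
    [0, 0, 0],
    [0, 0, 0],
    [0, 0, 0],
  ],
  gripper=[-0.3, -0.3, -0.3, -0.3, -0.3, -0.3, -0.3],
)

```text
time_s: 25.85
eef_pos: [0.6653, -0.0616, 0.204]
tcp_rot: [-0.005, 1.0, -0.0, -0.0]
wrist_force: [-0.9, -0.4, -0.5]
opening: 0.0604
gripper_force: 0.0
```

```bash
python3 - <<'E'
from h import *
from bench import env
s=env.observe(); print(s["time_s"],s["eef_pos"])
plan((.6065,-.0622,.040),0.4,s)
c=env.capture("wrist"); np.savez("wb0.npz",**c)
print(proj(c,(.6065,-.0622,.076)))
g=cv2.cvtColor(c["color"],cv2.COLOR_RGB2HSV)
cv2.imwrite("pics/wb.png",c["color"][:,:,::-1])
for sx in(-1,1):
  for sy in (-1,1): print(proj(c,(.6065+sx*.0275,-.0622+sy*.014,.076)).round(0))
E
```

```text
25.85 [ 0.66531984 -0.06158059  0.20402419]
yaw now -179.42 rz 0.003 | shift cm x 5.88 y -0.02 z 15.80 | tilt z [-7.e-04 -1.e-04 -1.e+00]
[320.42757947 156.07363211]
[300. 113.]
[342. 113.]
[300. 197.]
[340. 197.]
```

View pics/wb.png

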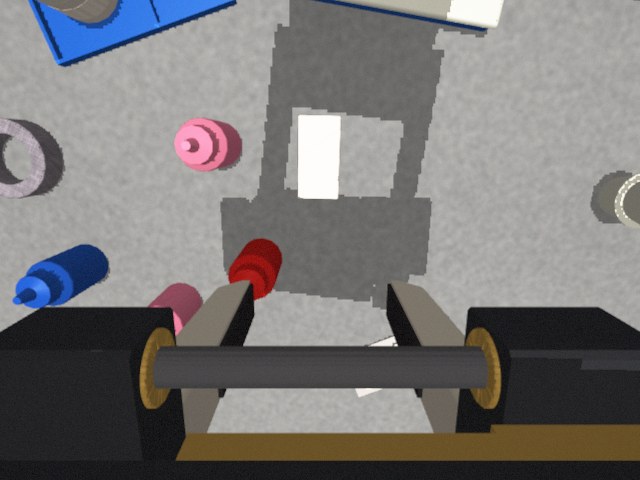

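The carton top spans (298–341, 114–199), as predicted, with clear finger room on both sides. I'll grasp it.

>>> step_arm(
  linear=[
    [5.88, -0.05, 0],
    [0, 0, 0],
    [0, 0, 5],
    [0, 0, 5],
    [0, 0, 4],
    [0, 0, 1.8],
    [0, 0, 0],
  ],
  delta_rot=[
    [0, 0, 0],
    [0, 0, 0],
    [0, 0, 0],
    [0, 0, 0],
    [0, 0, 0],
    [0, 0, 0],
    [0, 0, 0],
  ],
  gripper=[-0.3, -0.3, -0.3, -0.3, -0.3, -0.3, -0.3],
)

```text
time_s: 26.78
eef_pos: [0.6067, -0.063, 0.0462]
tcp_rot: [-0.005, 1.0, 0.0, -0.0]
wrist_force: [-0.3, 0.2, 0.3]
opening: 0.0605
gripper_force: 0.0
```

>>> step_arm(
  linear=[
    [0, 0, 0],
    [0, 0, 0],
    [0, 0, 0],
    [0, 0, 0],
    [0, 0, 0],
    [0, 0, 0],
  ],
  delta_rot=[
    [0, 0, 0],
    [0, 0, 0],
    [0, 0, 0],
    [0, 0, 0],
    [0, 0, 0],
    [0, 0, 0],
  ],
  gripper=[1, 1, 1, 1, 1, 1],
  newtons=20,
)

```text
time_s: 27.52
eef_pos: [0.607, -0.0626, 0.0469]
tcp_rot: [-0.006, 1.0, -0.0, 0.0]
wrist_force: [-1.2, 0.1, 5.1]
opening: 0.0282
gripper_force: 19.8
```

>>> step_arm(
  linear=[
    [0, 0, -2],
    [0, 0, -4],
    [0, 0, -4],
    [0, 0, -4],
    [0, 0, 0],
    [0, 0, 0],
  ],
  delta_rot=[
    [0, 0, 0],
    [0, 0, 0],
    [0, 0, 0],
    [0, 0, -0.16],
    [0, 0, -0.16],
    [0, 0, 0],
  ],
  gripper=[1, 1, 1, 1, 1, 1],
)

```text
time_s: 28.28
eef_pos: [0.6068, -0.0626, 0.1876]
tcp_rot: [-0.165, 0.986, -0.0, 0.001]
wrist_force: [0.7, 0.5, -1.0]
opening: 0.0279
gripper_force: 19.8
```

```bash
python3 - <<'E'
from h import *
from bench import env
s=env.observe(); print(s["time_s"],s["eef_pos"],s["wrist_force"],s["opening"])
plan((.4588,-.1725,.044),18.5,s)
E
```

```text
28.275 [ 0.60678624 -0.06262192  0.18758774] [ 0.65996143  0.46252391 -1.00537601] 0.02792521423343272
yaw now -161.04 rz 0.008 | shift cm x 17.52 y -5.72 z 13.76 | tilt z [ 1.1e-03 -2.0e-04 -1.0e+00]
```

>>> step_arm(
  linear=[
    [4.38, -1.43, 0],
    [4.38, -1.43, 0],
    [4.38, -1.43, 0],
    [4.38, -1.43, 0],
    [0, 0, 0],
    [0, 0, 0],
  ],
  delta_rot=[
    [0, 0, 0],
    [0, 0, 0],
    [0, 0, 0],
    [0, 0, 0],
    [0, 0, 0],
    [0, 0, 0],
  ],
  gripper=[1, 1, 1, 1, 1, 1],
)

```text
time_s: 29.02
eef_pos: [0.4599, -0.1736, 0.1864]
tcp_rot: [-0.164, 0.987, 0.0, 0.0]
wrist_force: [0.9, 0.2, -0.2]
opening: 0.0284
gripper_force: 19.8
```

>>> step_arm(
  linear=[
    [0, 0, 5],
    [0, 0, 4],
    [0, 0, 2.5],
    [0, 0, 1.2],
    [0, 0, 0.6],
    [0, 0, 0.3],
    [0, 0, 0.1],
    [0, 0, 0],
  ],
  delta_rot=[
    [0, 0, 0],
    [0, 0, 0],
    [0, 0, 0],
    [0, 0, 0],
    [0, 0, 0],
    [0, 0, 0],
    [0, 0, 0],
    [0, 0, 0],
  ],
  gripper=[1, 1, 1, 1, 1, 1, 1, 1],
)

```text
time_s: 30.02
eef_pos: [0.46, -0.1739, 0.0499]
tcp_rot: [-0.165, 0.986, -0.0, 0.0]
wrist_force: [-0.3, 0.5, -0.0]
opening: 0.028
gripper_force: 19.8
```

>>> step_arm(
  linear=[
    [0, 0, 0.05],
    [0, 0, 0],
  ],
  delta_rot=[
    [0, 0, 0],
    [0, 0, 0],
  ],
  gripper=[1, 1],
)

```text
time_s: 30.28
eef_pos: [0.46, -0.1739, 0.0498]
tcp_rot: [-0.165, 0.986, -0.0, 0.0]
wrist_force: [-3.5, 0.7, 7.9]
opening: 0.0283
gripper_force: 19.9
```

Contact. Release and rise.

>>> step_arm(
  linear=[
    [0, 0, 0],
    [0, 0, 0],
    [0, 0, 0],
    [0, 0, 0],
    [0, 0, -3],
    [0, 0, -5],
    [0, 0, -6],
    [0, 0, 0],
  ],
  delta_rot=[
    [0, 0, 0],
    [0, 0, 0],
    [0, 0, 0],
    [0, 0, 0],
    [0, 0, 0],
    [0, 0, 0],
    [0, 0, 0],
    [0, 0, 0],
  ],
  gripper=[0.14, 0.14, 0.14, 0.14, 0.14, 0.14, 0.14, 0.14],
)

```text
time_s: 31.28
eef_pos: [0.4611, -0.1744, 0.1936]
tcp_rot: [-0.165, 0.986, -0.002, 0.003]
wrist_force: [0.6, -0.4, 0.2]
opening: 0.04
gripper_force: 0.0
```

>>> step_arm(
  linear=[
    [-5, 0, 0],
    [-5, 0, 0],
    [-5, 0, 0],
    [-5, 0, 0],
    [0, 0, 0],
    [0, 0, 0],
  ],
  delta_rot=[
    [0, 0, 0],
    [0, 0, 0],
    [0, 0, 0],
    [0, 0, 0],
    [0, 0, 0],
    [0, 0, 0],
  ],
  gripper=[0.14, 0.14, 0.14, 0.14, 0.14, 0.14],
)

```text
time_s: 32.02
eef_pos: [0.6483, -0.1087, 0.1878]
tcp_rot: [-0.165, 0.986, 0.0, -0.001]
wrist_force: [-0.2, -0.2, 0.1]
opening: 0.0401
gripper_force: 0.0
```

```bash
python3 - <<'E'
from h import *
from bench import env
s=env.observe(); print(s["time_s"],s["eef_pos"],s["opening"])
c=env.capture("scene")
hsv=cv2.cvtColor(c["color"],cv2.COLOR_RGB2HSV).astype(int); H,S,V=hsv[...,0],hsv[...,1],hsv[...,2]
m=np.zeros(H.shape,bool); m[140:340,120:400]=1
for k in blobs((S<35)&(V>140)&m,40): print("white",cv2.boundingRect(k))
for k in blobs((H>45)&(H<85)&(S>100)&m,20): print("green",cv2.boundingRect(k))
for n,p in dict(jartop=(.4823,-.2422,.067),cartontop=(.460,-.1739,.079),nozzle=(.4377,.1776,.091),vialtop=(.453,.25,.09)).items(): print(n,proj(c,p).round(1))
cv2.imwrite("pics/end.png",cv2.resize(c["color"][140:350,120:400],(800,600),interpolation=cv2.INTER_CUBIC)[:,:,::-1])
E
```

```text
32.025 [ 0.64826886 -0.10867118  0.18775841] 0.0401451881602856
white (268, 280, 42, 41)
white (385, 266, 15, 13)
white (289, 234, 8, 13)
white (232, 232, 44, 29)
white (335, 184, 13, 20)
white (120, 175, 141, 165)
white (230, 155, 31, 43)
white (381, 140, 19, 8)
white (293, 140, 107, 200)
white (254, 140, 66, 16)
white (123, 140, 56, 12)
jartop [168.2 280.9]
cartontop [195.7 250.5]
nozzle [340.2 163.9]
vialtop [371.4 154.6]
```

The picture budget is used up, so I'll verify the final state numerically from the top camera.

```bash
python3 - <<'E'
from h import *
from bench import env
c=env.capture("top")
hsv=cv2.cvtColor(c["color"],cv2.COLOR_RGB2HSV).astype(int); H,S,V=hsv[...,0],hsv[...,1],hsv[...,2]
m=np.zeros(H.shape,bool); m[200:345,140:480]=1
for k in blobs((S<40)&(V>150)&m,25):
    print("white",cv2.boundingRect(k),*[(z,rect(plane(c,k,z))) for z in (.067,.079,.09)])
for k in blobs((H>45)&(H<85)&(S>100)&m,20): print("green",cv2.boundingRect(k),rect(plane(c,k,.061)))
for n,p in dict(jartop=(.4823,-.2422,.067),cartontop=(.460,-.1739,.079),nozzle=(.4377,.1776,.091),vialtop=(.453,.25,.09)).items(): print(n,proj(c,p).round(1))
E
```

```text
white (219, 301, 16, 17) (0.067, array([438.9, 174.8,  34.1,  30. ,  19.9])) (0.079, array([439.7, 173.1,  33.7,  29.6,  19.9])) (0.09, array([440.5, 171.4,  33.3,  29.3,  19.9]))
white (183, 298, 11, 10) (0.067, array([451.3, 256.4,  18.6,  20.8,   0.6])) (0.079, array([452. , 253.8,  18.4,  20.6,   0.6])) (0.09, array([452.6, 251.3,  18.2,  20.4,   0.6]))
white (272, 274, 54, 48) (0.067, array([460.1,  24.9, 104.2,  93.6,  81.5])) (0.079, array([460.7,  24.8, 103.1,  92.5,  81.5])) (0.09, array([461.3,  24.7, 102. ,  91.6,  81.5]))
white (207, 202, 24, 25) (0.067, array([637.1, 197.2,  50.6,  46. ,  51. ])) (0.079, array([635.7, 195.2,  50. ,  45.5,  51. ])) (0.09, array([634.4, 193.3,  49.5,  45. ,  51. ]))
green (220, 305, 11, 11) [436.1 180.4  20.8  20.8   1.4]
jartop [426.5 290. ]
cartontop [395.3 300.6]
nozzle [224.1 310.3]
vialtop [188.6 302.3]
```

>>> step_arm(
  linear=[
    [0, 5, 0],
    [0, 5, 0],
    [0, 5, 0],
    [0, 5, 0],
    [0, 0, 0],
    [0, 0, 0],
  ],
  delta_rot=[
    [0, 0, 0],
    [0, 0, 0],
    [0, 0, 0],
    [0, 0, 0],
    [0, 0, 0],
    [0, 0, 0],
  ],
  gripper=[0.14, 0.14, 0.14, 0.14, 0.14, 0.14],
)

```text
time_s: 32.88
eef_pos: [0.5835, 0.0798, 0.1892]
tcp_rot: [-0.165, 0.986, -0.0, 0.0]
wrist_force: [-0.3, -0.3, -0.5]
opening: 0.04
gripper_force: 0.0
```

```bash
python3 - <<'E'
from h import *
from bench import env
c=env.capture("top"); s=env.capture("scene")
for nm,c,b in (("top",c,(240,340,350,470)),("scene",s,(220,340,120,260))):
    hsv=cv2.cvtColor(c["color"],cv2.COLOR_RGB2HSV).astype(int); H,S,V=hsv[...,0],hsv[...,1],hsv[...,2]
    m=np.zeros(H.shape,bool); m[b[0]:b[1],b[2]:b[3]]=1
    for k in blobs((S<45)&(V>135)&m,25):
        print(nm,"white",cv2.boundingRect(k),*[(z,rect(plane(c,k,z))) for z in (.067,.079)])
    for n,p in dict(jartop=(.4823,-.2422,.067),jarbot=(.4823,-.2422,.003),cartontop=(.460,-.1739,.079)).items(): print(n,proj(c,p).round(1))
E
```

```text
top white (350, 295, 79, 45) (0.067, array([ 4.251e+02, -1.631e+02,  9.120e+01,  1.643e+02,  4.000e-01])) (0.079, array([ 4.261e+02, -1.611e+02,  9.020e+01,  1.624e+02,  4.000e-01]))
top white (360, 289, 12, 9) (0.067, array([ 474.1, -112.8,   14.5,   22. ,   18.8])) (0.079, array([ 474.6, -111.3,   14.4,   21.8,   18.8]))
top white (385, 287, 21, 29) (0.067, array([ 459.1, -175. ,   56.6,   30.1,   18.7])) (0.079, array([ 459.7, -172.8,   56. ,   29.8,   18.7]))
top white (444, 280, 11, 12) (0.067, array([ 494.2, -288.8,   19.8,   22.8,   68.8])) (0.079, array([ 494.4, -285.4,   19.5,   22.6,   68.8]))
top white (415, 278, 24, 24) (0.067, array([ 483.3, -242.2,   48.8,   48.3,   89.8])) (0.079, array([ 483.6, -239.3,   48.2,   47.8,   89.8]))
top white (462, 275, 8, 20) (0.067, array([ 494.9, -325.9,   40.2,   14. ,    3.5])) (0.079, array([ 495.1, -322.1,   39.8,   13.8,    3.5]))
top white (363, 265, 9, 17) (0.067, array([ 516.8, -117.8,   33.1,   16.4,    9.8])) (0.079, array([ 516.8, -116.3,   32.8,   16.2,    9.8]))
top white (432, 263, 31, 38) (0.067, array([ 510.8, -296.3,   
[... 1093 characters left out ...]
79, array([ 549.9, -337.3,   56.2,   24.9,   24.3]))
scene white (139, 317, 40, 23) (0.067, array([ 562.5, -311.6,   78.5,   18.5,   17.9])) (0.079, array([ 573.1, -314.9,   77.2,   18.2,   17.9]))
scene white (185, 278, 33, 14) (0.067, array([ 523. , -208.3,   55.8,   22.3,   39.3])) (0.079, array([ 534.2, -213.4,   54.8,   21.9,   39.3]))
scene white (149, 271, 36, 47) (0.067, array([ 508.4, -250.6,   52.8,  112.4,   76.1])) (0.079, array([ 520. , -255. ,   51.9,  110.5,   76.1]))
scene white (120, 220, 140, 120) (0.067, array([ 486.7, -209.2,  239.2,  281.3,   49.4])) (0.079, array([ 498.6, -214.3,  235.1,  276.5,   49.4]))
jartop [168.2 280.9]
jarbot [174.5 307.3]
cartontop [195.7 250.5]
```

The jar lid is at (483, −242) mm and the carton top at (460, −173) mm, 56 × 30 mm and aligned with the tray, both as planned. I'll hand in.

```bash
python3 -c "
from bench import env
print(env.finish_job())"
```

```text
the job is handed in; nothing more can be done
None
```

Both trays are made up, clip tray first then plain tray, everything is released, and the job was handed in at about 33 s; the hand-in returned no verdict, so my own camera and force checks are the only confirmation.

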